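# Pack the bamboo pantry box

### The arm

A 6-joint arm with a two-finger parallel gripper is mounted at the origin on the work surface. World frame = base frame: x ahead of the robot, y to its left, z up, the work surface at z = 0. Lengths are in m, angles in rad, forces in N, time in s.
With the tool pointing down it reaches from about 0.3 to 0.85 m from the base axis. Payload 4.2 kg.
Tool frame: the origin (TCP) lies at the very end of the fingers, on their centre line; the grasp point (between the pads) lies 19 mm behind it (manip.grip_point_offset is the distance from the TCP to the grasp point, in m); z points along the fingers, y is the line along which they close (so a half turn about z gives the same grasp; the last joint's range is limited). The gripper opens to 91 mm and grips with 3 to 60 N. Pads are 32 mm wide; open, the fingers measure 118 mm over their backs; the gripper's body (76 mm by 178 mm) begins 60 mm behind the grasp point.
Start: joints at [-1.208, 0.32, 1.565, -0, 1.257, -0.02], TCP at [0.215, -0.533, 0.214] pointing down, gripper open.
Joint ranges: [-3.11, 3.11], [-0.84, 2.01], [0.21, 2.61], [-1.34, 4.49], [0.05, 2.63], [-2.56, 2.56]. Speed limits (rad/s): [2.57, 2.57, 3.14, 3.14, 3.14, 3.14].

### API

Orientations are given as a unit quaternion [x, y, z, w].
In Python, from workcell import read_state, vision, manip gives the robot as it stands.
- The arm moves only by the shell command python3 -m creep 'ROWS' [OPENING] [FORCE]. ROWS is JSON, a list that holds one entry, the list of rows, each a list of 4 numbers: the shift along the tool's x, y, z in m, then the turn about the tool's z in degrees. A call has 1 to 20 rows; each row shifts and turns the commanded pose from where the row before left it, along the tool's axes as they then stand; what a row does not reach is not made up. A row lasts 1/10 s, in which the tool goes at most 50 mm and 8.59 degrees, less where a joint would pass 70% of its speed; a pose out of reach is approached as far as the arm can. A call is refused whole if a number of a shift passes 0.05 or a number of a turn 8.59, either way. A call with a gripper value outside its range is refused whole. OPENING is the gripper command: -1 is fully open, 1 is shut, values between are in proportion, set as the call begins (- or left out, the last holds). The fingers move at their own pace and stop on an object; FORCE is the grip in N (left out, the last holds). Time passes only in rows, so rows that do not move let the fingers close. It gives the time, the measured TCP pose, the force, the opening and the grip force at its end, in the units of the state.
- read_state(): the state, without advancing time (a new reading comes with each control period).
- vision.read_camera(name): name is "scene" or "side" or "wrist"; returns a dict with "image" (400x640x3 uint8, blue, green, red), "vertical_fov" (degrees; the focal length in pixels is half the picture's height over the tangent of half this angle, whatever the lens; pixels are square), "cx", "cy" (the principal point, pixels), "T" (4x4, takes a point from camera to world coordinates); the wrist camera has in their place "T_tool_cam" (4x4, takes a point from camera to tool coordinates, whose origin is the TCP and whose axes are the flange's). Camera axes: x right, y up, looking along -z (the intrinsics and any distortion apply to the point x, -y, -z); pixel columns grow to the right and rows downward; lengths in m; the calibration is good to about 2 mm. A picture is of the moment at which its call begins: read the wrist's pose just before it. There is no depth.
- manip.hand_in(): hands the job in; it is judged then, once.
The state is a dict: "t": time; "joint_positions": joint angles; "dq": joint speeds; "tau": joint torques, N m; "position": TCP position; "tool_rot": TCP orientation; "contact_force": force on the tool from outside, world axes, zero at the start; "wrist_torque": the same for the moment, N m; "finger_gap": finger opening in m; "grasp_force": force on a finger pad.
Only numpy, scipy, OpenCV 4.12 (cv2) and the standard library are available. Lean on these libraries where they do the work, as an engineer would, in place of code of your own. Each camera call takes 0.05 s, during which the arm holds its last target. There are 200 camera calls.

### The job

Put the three pots that have a handle on the lid away in the open bamboo box: the round tin, the square glass jar and the oblong tin, each set down gently, not dropped, so that it stands flat and upright on the floor of the recess of its own shape. The round tin and the square jar without handles do not belong in the box: leave them where they stand, and the canister and the timer too.

Things in the scene. Friction and masses are not known exactly. Their poses are not given: they have to be found in the camera images.
- round_tin: Round aluminium tin with a flat bamboo lid, diameter 52, lid top 62 above the underside; a bar handle of bamboo stands on the lid, centred: 34 long (along the body's x), 12 wide (along y), 24 high, so its top is at 86. Origin: centre of the underside, z up. 0.15 to 0.25 kg, loose. Sizes in mm.
- glass_jar: Square glass jar with a flat bamboo lid, 50 by 50, lid top 58 above the underside; a bar handle of bamboo stands on the lid, centred: 34 long (along the body's x), 12 wide (along y), 24 high, so its top is at 82. Origin: centre of the underside, z up, x and y square to the sides. 0.2 to 0.32 kg, loose. Sizes in mm.
- oblong_tin: Oblong aluminium tin with a flat bamboo lid, 66 (x) by 36 (y), lid top 50 above the underside; a bar handle of bamboo stands on the lid, centred: 34 long (along the body's x), 12 wide (along y), 24 high, so its top is at 74. Origin: centre of the underside, z up. 0.15 to 0.25 kg, loose. Sizes in mm.
- round_recess: White liner 98 (x) by 94 (y) by 14 thick, fixed in one of the three bays of the bamboo box (which one varies); in its centre a dark-floored recess 10 deep, round, diameter 68. Origin: centre of its underside, z up; recess floor 4 above it. Box: fixed, 112 (x) by 300 (y), walls 6 thick, tops 36 above the stone, floor 6 thick. Sizes in mm.
- square_recess: White liner 98 (x) by 94 (y) by 14 thick, fixed in one of the three bays of the bamboo box (which one varies); in its centre a dark-floored recess 10 deep, square, 66 by 66, sides along x and y. Origin: centre of its underside, z up; recess floor 4 above it. The liners lie in a row along their y, 96 apart, axes parallel to the box's. Sizes in mm.
- oblong_recess: White liner 98 (x) by 94 (y) by 14 thick, fixed in one of the three bays of the bamboo box (which one varies); in its centre a dark-floored recess 10 deep, oblong, 82 along x by 52 along y. Origin: centre of its underside, z up; recess floor 4 above it. The box's flap lies folded open flat on the stone at its +x side, 98 wide, 8 thick. Sizes in mm.
- plain_round_tin: Look-alike: the same round aluminium tin (diameter 52, height 62) whose flat bamboo lid has no handle. Does not belong in the box. Origin: centre of the underside. Loose. Sizes in mm.
- plain_glass_jar: Look-alike: the same square glass jar (50 by 50, height 58) whose flat bamboo lid has no handle. Does not belong in the box. Origin: centre of the underside. Loose. Sizes in mm.
- canister: Bystander: brushed aluminium canister, diameter 93, height 120. Origin: centre of the underside. Loose. Sizes in mm.
- timer: Bystander: small grey plastic timer, 62 by 62 by 22, with a white press button 6 high on top. Origin: centre of the underside. Loose. Sizes in mm.
Things that resemble listed ones, but are neither listed nor needed, are in the scene too. What is shaped like the glass_jar but turquoise is not meant. What is shaped like the plain_round_tin but red or turquoise is not meant.

How it is judged:
By the outcome, as a careful person would: the job done as asked, in the order asked, and still so for the second after the job is handed in, with the robot touching nothing.
It also fails if it takes over 104 s, if anything falls off the work surface, if the arm or the gripper's body presses on something with over 40 N, if the wrist force passes 120 N, or if a joint passes its speed limit or range.

## Working session

There is one attempt and no reset: what is moved stays moved. The work goes in short steps, Python scripts to look and compute and a shell command to move; the robot and the scene stay as the last step left them, time stands still between calls to the robot, and variables do not carry over. Pictures are saved under pics/ and viewed, at most 14 in all, crops included, and the job is handed in when it is done.

```bash
mkdir -p pics; python3 - <<'E'
from workcell import read_state, vision, manip
import cv2,numpy as np
s=read_state();print(s['t'],s['position'],s['tool_rot'],s['finger_gap'],manip.grip_point_offset)
for n in("scene","side","wrist"):
    c=vision.read_camera(n);cv2.imwrite(f'pics/{n}0.png',c['image'])
    print(n,{k:(np.round(v,4).tolist() if not isinstance(v,str) else v) for k,v in c.items() if k!='image'})
E
```

```text
0.0 [ 0.21459543 -0.5329238   0.21312029] [ 9.81737378e-01  1.90239222e-01 -1.57757556e-04 -8.56758363e-04] 0.09148621122049808 0.0188
scene {'vertical_fov': 51.5477, 'cx': 316.2606, 'cy': 202.3702, 'T': [[-0.6829, -0.4626, 0.5654, 1.1294], [0.7304, -0.4164, 0.5415, 0.6057], [-0.015, 0.7827, 0.6222, 0.7252], [0.0, 0.0, 0.0, 1.0]]}
side {'vertical_fov': 43.4504, 'cx': 312.1962, 'cy': 196.1699, 'T': [[-0.7941, 0.2924, -0.5328, -0.2187], [-0.6077, -0.3796, 0.6976, 0.9708], [0.0017, 0.8777, 0.4791, 0.7229], [0.0, 0.0, 0.0, 1.0]]}
wrist {'vertical_fov': 63.4409, 'cx': 312.0892, 'cy': 200.8061, 'T_tool_cam': [[-0.0014, 0.9662, 0.258, 0.0732], [1.0, 0.0012, 0.001, 0.0006], [0.0007, 0.258, -0.9662, -0.1707], [0.0, 0.0, 0.0, 1.0]]}
```

View pics/scene0.png

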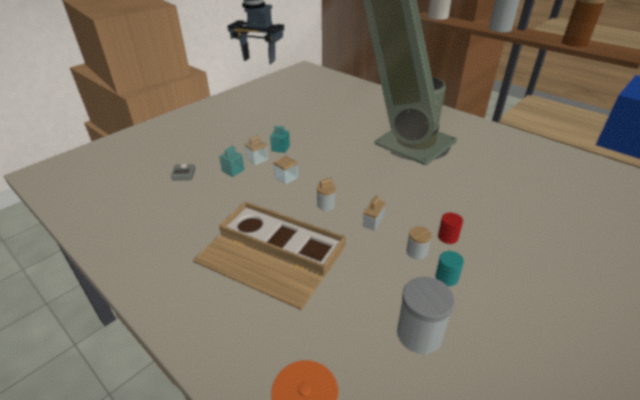

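View pics/side0.png

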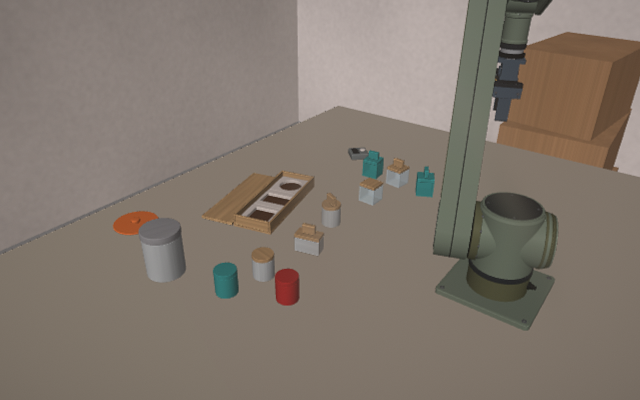

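The scene view shows the handled glass jar at (257,150), the round tin at (326,193) and the oblong tin at (374,213). The recesses are at about (250,226) for the round one, then (283,236) and (318,249). In the side view the same pots are at (398,173), (331,212) and (309,240).

```bash
cat > h.py <<'E'
from workcell import read_state, vision, manip
import cv2,numpy as np
from scipy.spatial.transform import Rotation as R
def grab(n,save=None):
    s=read_state(); c=vision.read_camera(n)
    if n=='wrist':
        W=np.eye(4);W[:3,:3]=R.from_quat(s['tool_rot']).as_matrix();W[:3,3]=s['position'];c['T']=W@c['T_tool_cam']
    if save: cv2.imwrite(f'pics/{save}.png',c['image'])
    return c
def onplane(c,uv,z):
    uv=np.atleast_2d(uv).astype(float);f=c['image'].shape[0]/2/np.tan(np.radians(c['vertical_fov'])/2)
    d=np.c_[(uv[:,0]-c['cx'])/f,-(uv[:,1]-c['cy'])/f,-np.ones(len(uv))]@c['T'][:3,:3].T
    o=c['T'][:3,3]; return o+d*((z-o[2])/d[:,2])[:,None]
def where():
    s=read_state();m=R.from_quat(s['tool_rot']).as_matrix()
    return np.array(s['position']),m
def shift(target,yaw=None):
    """tool shift (mm) to take TCP to target and turn (deg) so tool y lies along world angle yaw"""
    p,m=where();d=m.T@(np.array(target)-p)*1000
    a=np.degrees(np.arctan2(m[1,1],m[0,1]))
    t=None if yaw is None else -(((yaw-a)+90)%180-90)  # tool z down
    print('t',read_state()['t'],'pos',np.round(p,4),'tool y ang',round(a,1),'shift mm',np.round(d,1),'turn',t)
E
python3 - <<'E'
from h import *
a=grab('scene');b=grab('side')
P={'jar':((257,141,.08),(398,163,.08)),'round':((326,182,.085),(329,197,.085)),'obl':((376,203,.073),(308,229,.073)),
'plainjar':((286,161,.058),(371,184,.058)),'r1':((250,226,.01),(290,187,.01)),'r2':((283,236,.01),(276,201,.01)),'r3':((318,249,.01),(262,215,.01))}
for k,(u,v) in P.items(): print(k,onplane(a,u[:2],u[2]).round(3),onplane(b,v[:2],v[2]).round(3))
shift((0.5,0,.25))
E
```

```text
jar [[ 0.443 -0.3    0.08 ]] [[ 0.417 -0.292  0.08 ]]
round [[0.467 0.009 0.085]] [[0.453 0.019 0.085]]
obl [[0.438 0.152 0.073]] [[0.411 0.162 0.073]]
plainjar [[ 0.439 -0.176  0.058]] [[ 0.43  -0.159  0.058]]
r1 [[ 0.667 -0.077  0.01 ]] [[ 0.664 -0.072  0.01 ]]
r2 [[0.635 0.014 0.01 ]] [[0.64  0.021 0.01 ]]
r3 [[0.61  0.111 0.01 ]] [[0.618 0.104 0.01 ]]
t 0.25 pos [ 0.2147 -0.5332  0.2136] tool y ang -68.1 shift mm [ 463.8 -388.   -36.1] turn None
```

View pics/wrist0.png

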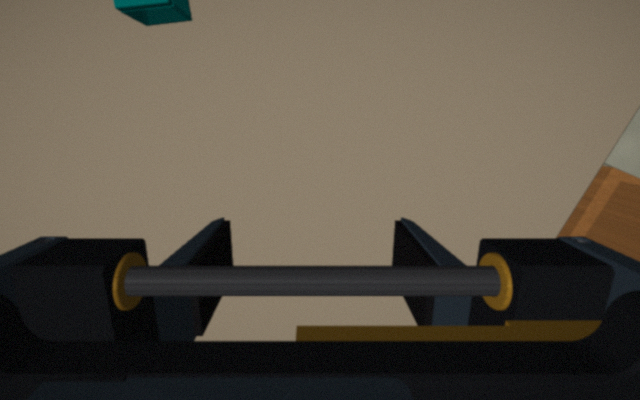

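The wrist picture shows only a turquoise jar's edge at the top, around (150,10). Its upward direction is tool +x. Next I'll take an overview from above.

```bash
python3 -m creep '[[[0.028,-0.026,-0.009,0],[0.028,-0.026,-0.009,0],[0.028,-0.026,-0.009,0],[0.028,-0.026,-0.009,0],[0.028,-0.026,-0.009,0],[0.028,-0.026,-0.009,0],[0.028,-0.026,-0.009,0],[0.028,-0.026,-0.009,0],[0.028,-0.026,-0.009,0],[0.028,-0.026,-0.009,0],[0.028,-0.026,-0.009,0],[0.028,-0.026,-0.009,0],[0.028,-0.026,-0.009,0],[0.028,-0.026,-0.009,0],[0,0,0,7.3],[0,0,0,7.3],[0,0,0,7.3],[0,0,0,0],[0,0,0,0]]]' -1; python3 - <<'E'
from h import *
grab('wrist','w1');shift((.44,-.05,.34),-90)
E
```

```text
t: 2.15
position: [0.4423, -0.0493, 0.3399]
tool_rot: [1.0, 0.002, -0.0, 0.0]
contact_force: [0.1, -0.0, 0.6]
finger_gap: 0.0913
grasp_force: 0.0
t 2.2 pos [ 0.4423 -0.0494  0.3399] tool y ang -89.9 shift mm [-2.3  0.6 -0.1] turn 0.1478866288776004
```

View pics/w1.png

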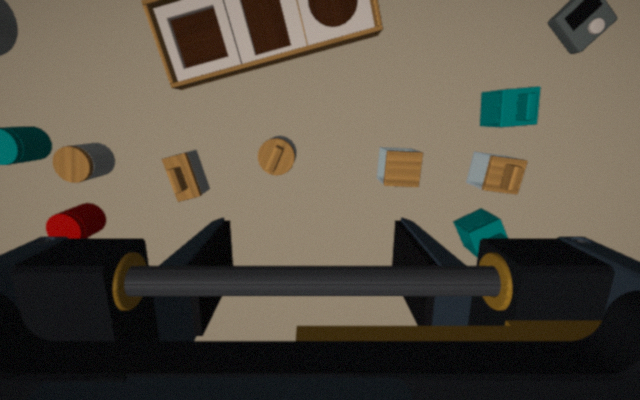

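The wrist view shows the square recess at (198,38), the oblong one at (268,20) and the round one at (331,5). The handles are on the oblong tin at (182,178), the round tin at (277,156) and the glass jar at (513,175). A turquoise jar stands close to the glass jar on each side.

```bash
cat >> h.py <<'E'
def ang(a,b): return round(float(np.degrees(np.arctan2(*(b-a)[1::-1]))),1)
E
python3 - <<'E'
from h import *
c=grab('wrist')
img=c['image']
w=onplane(c,[(173,87),(381,30)],.036);print('box near wall',w.round(4),ang(w[0],w[1]))
hsv=cv2.cvtColor(img,cv2.COLOR_BGR2HSV)
m=cv2.inRange(hsv[:95],(0,60,0),(30,255,90))
for k in cv2.findContours(m,0,1)[0]:
    if cv2.contourArea(k)>300:
        q=onplane(c,k[:,0],.02);r=cv2.minAreaRect((q[:,:2]*1000).astype(np.float32));print('recess',k[:,0].mean(0).round(),np.round(r[0],1),np.round(r[1],1),round(r[2],1))
m=cv2.inRange(hsv[:235],(8,90,90),(28,255,255))
cv2.imwrite('pics/m.png',m)
for k in cv2.findContours(m,0,1)[0]:
    if cv2.contourArea(k)>300:
        q=onplane(c,k[:,0],.055);r=cv2.minAreaRect((q[:,:2]*1000).astype(np.float32));print('lid',k[:,0].mean(0).round(),np.round(r[0],1),np.round(r[1],1),round(r[2],1))
big=np.hstack([cv2.resize(img[130:220,x:x+80],None,fx=3.3,fy=3.3,interpolation=cv2.INTER_CUBIC) for x in(145,240,460)]);cv2.imwrite('pics/crop1.png',big)
E
```

```text
box near wall [[ 0.5521  0.1438  0.036 ]
 [ 0.6242 -0.1408  0.036 ]] -75.8
recess [277.  60.] [588.1   2.6] [  6.  300.8] 14.4
recess [198.  37.] [617.9 108.4] [63.8 63.3] 14.3
recess [332.   9.] [649.2 -76. ] [30.4 64.8] 0.1
recess [265.  24.] [636.7  14.7] [69.3 50.3] 14.4
recess [162.  33.] [614.7 159.6] [ 42.7 105.6] 82.4
lid [504. 175.] [ 432.4 -323.3] [54.2 50.8] 82.8
lid [181. 177.] [428.1 138.6] [65.7 36.3] 14.5
lid [403. 168.] [ 440.8 -178.1] [51.6 50.7] 87.6
lid [ 71. 164.] [447.  292.6] [51.2 52.1] 0.1
lid [276. 156.] [458.    2.1] [51.6 51.6] 26.1
lid [250.  47.] [636.8  13.4] [108.3 288.1] 14.5
```

View pics/crop1.png

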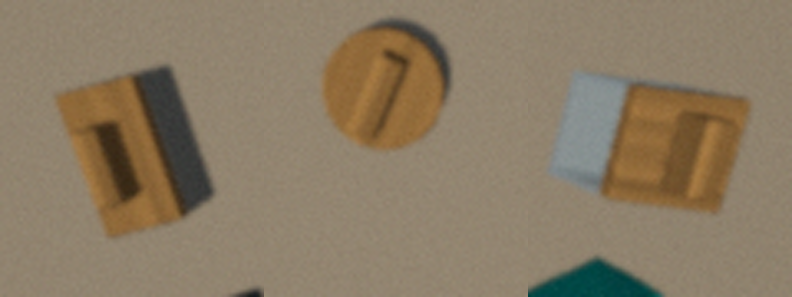

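```bash
python3 -m creep '[[[0,-0.0103,0.034,0],[0,-0.0103,0.034,0],[0,-0.0103,0.034,0],[0,-0.0103,0.034,0],[0,-0.0103,0.034,0],[0,0,0,6.3],[0,0,0,6.3],[0,0,0,6.3],[0,0,0,0],[0,0,0,0]]]' 0 20; cat >> h.py <<'E'
def lid(c,z,rows=235,save=None,cols=(0,640)):
    hsv=cv2.cvtColor(c['image'],cv2.COLOR_BGR2HSV);m=cv2.inRange(hsv,(8,90,60),(28,255,255));m[rows:]=0
    m[:,:cols[0]]=0;m[:,cols[1]:]=0
    for k in cv2.findContours(m,0,1)[0]:
        if cv2.contourArea(k)>1500:
            q=onplane(c,k[:,0],z);r=cv2.minAreaRect((q[:,:2]*1000).astype(np.float32));print('lid',k[:,0].min(0),k[:,0].max(0),np.round(r[0],1),np.round(r[1],1),round(r[2],1))
E
python3 - <<'E'
from h import *
c=grab('wrist','w2');lid(c,.062);shift((.457,.002,.12),71)
E
```

```text
t: 3.25
position: [0.4425, 0.0021, 0.17]
tool_rot: [0.987, -0.163, 0.0, -0.0]
contact_force: [0.1, 1.1, 0.0]
finger_gap: 0.0455
grasp_force: 0.0
lid [278 152] [336 210] [459.1   1.1] [50.8 51.5] 25.7
lid [475  98] [543 169] [ 442.8 -173.8] [52.3 49.6] 87.7
lid [39  0] [324 133] [577.6  63.7] [221.5  99.7] 71.2
t 3.3 pos [0.4424 0.0021 0.17  ] tool y ang -108.7 shift mm [13.8 -4.6 50. ] turn 0.25905997274952597
```

View pics/w2.png

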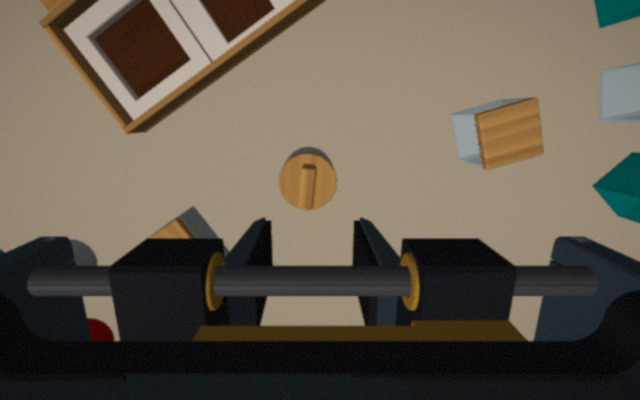

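The lid is at (307,181), and its handle is about 5° clockwise of the tool axis.

```bash
python3 -m creep '[[[0.016,-0.0045,0.02,0],[0,0,0.02,5],[0,0,0.02,0],[0,0,0.015,0],[0,0,0.015,0],[0,0,0.01,0],[0,0,0.005,0],[0,0,0,0]]]' 0 20;python3 -m creep '[[[0,0,0,0],[0,0,0,0],[0,0,0,0],[0,0,0,0],[0,0,0,0]]]' 1 20;
```

```text
t: 4.1
position: [0.4588, 0.0012, 0.0646]
tool_rot: [0.978, -0.207, -0.0, 0.0]
contact_force: [-0.4, -0.2, 0.3]
finger_gap: 0.0457
grasp_force: 0.0
t: 4.6
position: [0.4591, 0.0012, 0.0652]
tool_rot: [0.978, -0.207, 0.0, 0.0]
contact_force: [-0.0, 0.7, 1.8]
finger_gap: 0.012
grasp_force: 20.0
```

```bash
python3 -m creep '[[[0,0,-0.005,0],[0,0,-0.015,0],[0,0,-0.025,0],[0,0,-0.03,0],[0.02,0,-0.025,0],[0.03,0,0,0],[0.03,0,0,0],[0.03,0,0,0],[0.03,0,0,0],[0.014,0,0,0],[0,0,0,-7.7],[0,0,0,-7.7],[0,0,0,-7.7],[0,0,0,-7.7],[0,0,0,-7.7],[0,0,0,0],[0,0,0,0]]]'; cat >> h.py <<'E'
def rec(c,z,rows=235,amin=800):
    hsv=cv2.cvtColor(c['image'],cv2.COLOR_BGR2HSV);m=cv2.inRange(hsv,(0,60,0),(30,255,95));m[rows:]=0
    for k in cv2.findContours(m,0,1)[0]:
        if cv2.contourArea(k)>amin:
            q=onplane(c,k[:,0],z);r=cv2.minAreaRect((q[:,:2]*1000).astype(np.float32));print('rec',k[:,0].min(0),k[:,0].max(0),np.round(r[0],1),np.round(r[1],1),round(r[2],1))
E
python3 - <<'E'
from h import *
c=grab('wrist','w3');rec(c,.01);rec(c,.02);shift((.665,-.077,.165),-75.6)
E
```

```text
t: 6.3
position: [0.5996, -0.061, 0.1648]
tool_rot: [0.992, 0.126, -0.0, -0.0]
contact_force: [0.5, -0.1, -1.4]
finger_gap: 0.0116
grasp_force: 20.0
rec [109  93] [181 161] [617.5 112. ] [65.2 63.1] 14.4
rec [311  92] [378 161] [666.5 -76.9] [66.1 65.9] 14.4
rec [216  83] [272 169] [642.2  17.7] [82.3 51. ] 14.4
rec [72 70] [402 184] [639.   22.3] [109.4 311.1] 14.4
rec [109  93] [181 161] [619.2 107.2] [63.2 61.1] 14.4
rec [311  92] [378 161] [666.6 -75.9] [64.  63.9] 14.4
rec [216  83] [272 169] [643.1  15.8] [79.8 49.4] 14.4
rec [72 70] [402 184] [639.9  20.3] [106.  301.5] 14.4
t 6.35 pos [ 0.5997 -0.0611  0.1649] tool y ang -75.5 shift mm [59.2 31.8 -0.2] turn 0.09837014911512654
```

View pics/w3.png

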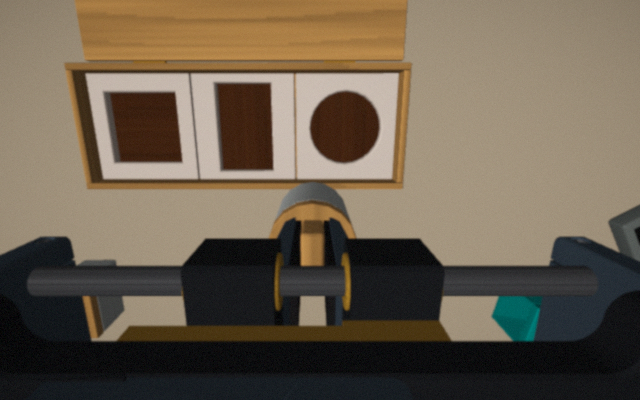

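The round recess is at (345,127), and the tin hangs upright in the grip.

```bash
python3 -m creep '[[[0.02,0.0107,0,0],[0.02,0.0107,0,0],[0.0208,0.0106,0,0],[0,0,0,0],[0,0,0.02,0],[0,0,0.02,0],[0,0,0.02,0],[0,0,0.012,0],[0,0,0.008,0],[0,0,0.003,0],[0,0,0,0],[0,0,0,0]]]'; python3 - <<'E'
from h import *
shift((.6665,-.077,.0752),-75.6)
E
python3 -m creep '[[[0,0,0.002,0],[0,0,0.002,0],[0,0,0.002,0],[0,0,0,0]]]'
```

```text
t: 7.55
position: [0.6673, -0.0767, 0.0829]
tool_rot: [0.992, 0.127, 0.001, 0.0]
contact_force: [0.3, -0.4, -2.0]
finger_gap: 0.0121
grasp_force: 20.0
t 7.55 pos [ 0.6673 -0.0767  0.0829] tool y ang -75.4 shift mm [-0.9  0.1  7.7] turn 0.2265123275263079
t: 7.95
position: [0.6665, -0.0766, 0.0756]
tool_rot: [0.992, 0.127, -0.0, -0.0]
contact_force: [-0.1, 0.7, -1.9]
finger_gap: 0.0118
grasp_force: 20.0
```

```bash
python3 -m creep '[[[0,0,0.0007,0],[0,0,0,0]]]' | grep -E 'pos|contact'; python3 -m creep '[[[0,0,0.0007,0],[0,0,0,0]]]'| grep -E 'pos|contact'
```

```text
position: [0.6668, -0.0767, 0.0753]
contact_force: [-0.4, 0.0, -1.8]
position: [0.6669, -0.0767, 0.0752]
contact_force: [-1.3, 0.1, 2.3]
```

Contact is made, so I'll release, rise and go to hover near the jar.

```bash
python3 -m creep '[[[0,0,0,0],[0,0,0,0],[0,0,0,0],[0,0,-0.01,0],[0,0,-0.025,0],[0,0,-0.03,0],[0,0,-0.03,0],[0,0,0,0]]]' 0.3; python3 -m creep '[[[-0.035,0.0187,0,0],[-0.035,0.0187,0,0],[-0.035,0.0187,0,0],[-0.035,0.0187,0,0],[-0.035,0.0187,0,0],[-0.035,0.0187,0,0],[-0.035,0.0187,0,0],[-0.035,0.0187,0,0],[-0.035,0.0187,0,0],[0,0,0,7.2],[0,0,0,7.2],[0,0,0,7.2],[0,0,0,0],[0,0,0,0]]]' 0; python3 - <<'E'
from h import *
c=grab('wrist','w4');lid(c,.058);shift((.432,-.323,.061),-97.2)
E
```

```text
t: 9.15
position: [0.6697, -0.077, 0.1757]
tool_rot: [0.992, 0.127, 0.005, 0.001]
contact_force: [0.6, -0.9, -0.2]
finger_gap: 0.0319
grasp_force: 0.0
t: 10.55
position: [0.4044, -0.319, 0.1695]
tool_rot: [0.998, -0.059, -0.0, -0.0]
contact_force: [0.0, 0.8, -0.8]
finger_gap: 0.0455
grasp_force: 0.0
lid [116 146] [184 205] [ 441.8 -179.6] [52.5 50.2] 87.6
lid [285 138] [343 194] [ 433.  -323.9] [50.1 49.5] 83.1
t 10.6 pos [ 0.4045 -0.3189  0.1695] tool y ang -96.8 shift mm [ 27.8   0.8 108.5] turn 0.36958671749346195
```

View pics/w4.png

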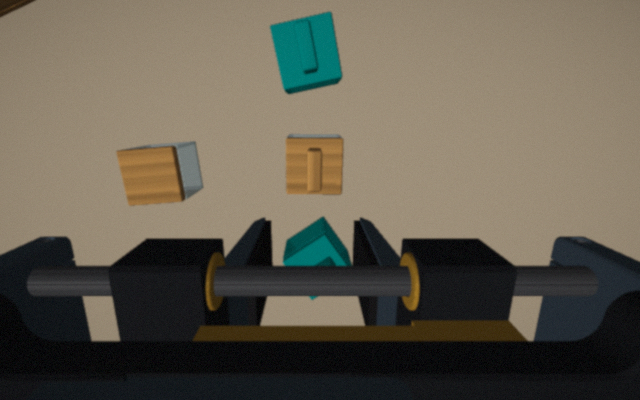

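The jar's handle is aligned with the tool at (315,170), and the turquoise jars are clear of the fingers.

```bash
python3 -m creep '[[[0.015,0.0016,0,0],[0.014,0,0,0],[0,0,0.02,0],[0,0,0.02,0],[0,0,0.02,0],[0,0,0.02,0],[0,0,0.013,0],[0,0,0.01,0],[0,0,0.005,0],[0,0,0,0]]]' 0.2 20;python3 -m creep '[[[0,0,0,0],[0,0,0,0],[0,0,0,0],[0,0,0,0],[0,0,0,0]]]' 1 25
```

```text
t: 11.6
position: [0.4334, -0.3241, 0.061]
tool_rot: [0.998, -0.061, -0.0, -0.0]
contact_force: [0.3, 0.3, 0.2]
finger_gap: 0.0366
grasp_force: 0.0
t: 12.1
position: [0.4333, -0.3243, 0.0621]
tool_rot: [0.998, -0.061, 0.0, 0.0]
contact_force: [0.2, 0.4, 2.2]
finger_gap: 0.0117
grasp_force: 25.0
```

```bash
python3 -m creep '[[[0,0,-0.005,0],[0,0,-0.018,0],[0,0,-0.03,0],[0,0,-0.03,0],[0,0,-0.03,0],[0.0068,-0.0392,0,0],[0.0068,-0.0392,0,0],[0.0068,-0.0392,0,0],[0.0068,-0.0392,0,0],[0.0068,-0.0392,0,0],[0.0068,-0.0392,0,0],[0.0068,-0.0392,0,0],[0.0068,-0.0392,0,0],[0.0068,-0.0392,0,0],[0.0068,-0.0392,0,0],[0.0068,-0.0392,0,0],[0,0,0,-7.1],[0,0,0,-7.1],[0,0,0,-7.1],[0,0,0,0]]]'; python3 - <<'E'
from h import *
c=grab('wrist','w5');rec(c,.01);shift((.6185,.1095,.165),-75.6)
E
```

```text
t: 14.1
position: [0.5592, 0.0948, 0.1742]
tool_rot: [0.992, 0.125, -0.001, 0.0]
contact_force: [-0.2, -0.4, -1.9]
finger_gap: 0.0118
grasp_force: 25.0
rec [279  93] [345 159] [618.3 109.6] [65. 66.] 14.3
rec [383  84] [437 167] [642.4  15. ] [81.6 49.3] 14.3
rec [259  70] [578 180] [643.1  10. ] [108.2 308.7] 14.3
t 14.15 pos [0.5593 0.0947 0.1743] tool y ang -75.8 shift mm [61.   0.2  9.2] turn -0.20534787557053846
```

View pics/w5.png

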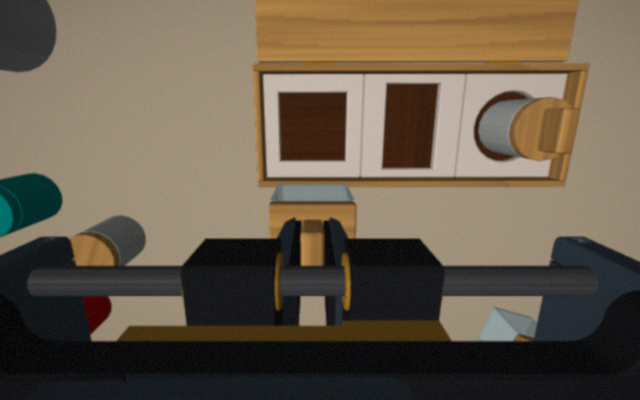

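The square recess is at (312,126), straight ahead of the jar. The round tin stands in its own recess at (500,127).

```bash
python3 -m creep '[[[0.03,0,0,0],[0.031,0,0,0],[0,0,0,0],[0,0,0.02,0],[0,0,0.025,0],[0,0,0.025,0],[0,0,0.015,0],[0,0,0.008,0],[0,0,0.004,0],[0,0,0.002,0],[0,0,0,0],[0,0,0,0]]]'; python3 -m creep '[[[0,0,0.001,0],[0,0,0.001,0],[0,0,0,0]]]'| grep -E 'pos|contact'
```

```text
t: 15.35
position: [0.6193, 0.1099, 0.0764]
tool_rot: [0.992, 0.125, 0.001, 0.0]
contact_force: [0.3, 0.3, -2.3]
finger_gap: 0.0119
grasp_force: 25.0
position: [0.6187, 0.1098, 0.0735]
contact_force: [-0.0, 0.3, -1.5]
```

```bash
for i in 1; do python3 -m creep '[[[0,0,0.0008,0],[0,0,0,0]]]'| grep -E 'pos|contact'; python3 -m creep '[[[0,0,0.0006,0],[0,0,0,0]]]'| grep -E 'pos|contact'; done
```

```text
position: [0.6187, 0.1098, 0.0726]
contact_force: [0.7, 0.2, -1.6]
position: [0.6188, 0.1099, 0.0722]
contact_force: [-0.0, -0.7, -1.7]
```

```bash
python3 -m creep '[[[0,0,0.0006,0],[0,0,0,0]]]'| grep -E 'pos|contact'
```

```text
position: [0.6189, 0.1099, 0.0721]
contact_force: [0.1, 0.2, 1.7]
```

```bash
python3 -m creep '[[[0,0,0.0006,0],[0,0,0,0]]]'| grep -E 'pos|contact'
```

```text
position: [0.6189, 0.1099, 0.0721]
contact_force: [-1.2, -0.4, 5.4]
```

```bash
python3 -m creep '[[[0,0,0,0],[0,0,0,0],[0,0,0,0],[0,0,-0.01,0],[0,0,-0.025,0],[0,0,-0.03,0],[0,0,-0.03,0],[0,0,0,0]]]' 0.3; python3 -m creep '[[[-0.0345,-0.0125,0,0],[-0.0345,-0.0125,0,0],[-0.0345,-0.0125,0,0],[-0.0345,-0.0125,0,0],[-0.0345,-0.0125,0,0],[-0.0345,-0.0125,0,0],[0,0,0,0],[0,0,0,0]]]' 0; python3 - <<'E'
from h import *
c=grab('wrist','w6');lid(c,.05);shift((.428,.138,.054),-75.5)
E
```

```text
t: 17.25
position: [0.6217, 0.1103, 0.1715]
tool_rot: [0.992, 0.125, 0.005, -0.0]
contact_force: [0.3, 0.5, -0.2]
finger_gap: 0.0318
grasp_force: 0.0
t: 18.05
position: [0.3996, 0.1314, 0.1663]
tool_rot: [0.992, 0.125, 0.001, 0.0]
contact_force: [0.7, -0.2, 0.5]
finger_gap: 0.0457
grasp_force: 0.0
lid [289 128] [329 201] [427.4 141.1] [65.9 35.9] 15.1
lid [109  66] [175 132] [446.9 291.8] [53.5 55.6] 5.1
lid [335   0] [639  29] [579.7  32.9] [ 20.7 242.8] 14.3
t 18.1 pos [0.4005 0.1314 0.1663] tool y ang -75.7 shift mm [ 28.    0.4 112.4] turn -0.15316280176128316
```

View pics/w6.png

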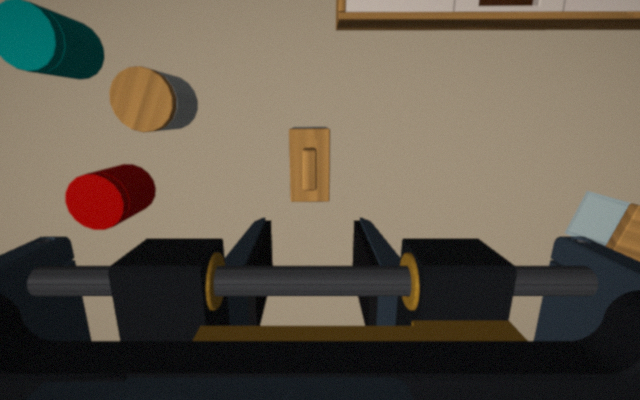

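The oblong tin is aligned with the tool, with its handle at (309,168).

```bash
python3 -m creep '[[[0.015,-0.0026,0,-0.5],[0.0135,0,0,0],[0,0,0.02,0],[0,0,0.025,0],[0,0,0.025,0],[0,0,0.02,0],[0,0,0.013,0],[0,0,0.006,0],[0,0,0.004,0],[0,0,0,0]]]' 0.2 20;python3 -m creep '[[[0,0,0,0],[0,0,0,0],[0,0,0,0],[0,0,0,0],[0,0,0,0]]]' 1 20
```

```text
t: 19.1
position: [0.4273, 0.1411, 0.0527]
tool_rot: [0.992, 0.129, -0.0, 0.0]
contact_force: [0.5, -0.3, 0.7]
finger_gap: 0.0366
grasp_force: 0.0
t: 19.6
position: [0.4268, 0.141, 0.0534]
tool_rot: [0.992, 0.129, 0.0, -0.0]
contact_force: [-1.4, -0.0, 3.0]
finger_gap: 0.0121
grasp_force: 20.0
```

```bash
python3 -m creep '[[[0,0,-0.005,0],[0,0,-0.02,0],[0,0,-0.03,0],[0,0,-0.03,0],[0,0,-0.032,0],[0.0225,0.035,0,0],[0.0225,0.035,0,0],[0.0225,0.035,0,0],[0.0225,0.035,0,0],[0.0225,0.035,0,0.5],[0,0,0,0],[0,0,0,0]]]'; python3 - <<'E'
from h import *
c=grab('wrist','w7');rec(c,.01,amin=500);shift((.6425,.0158,.0634),-75.6)
E
```

```text
t: 20.8
position: [0.5797, 0.0, 0.1691]
tool_rot: [0.992, 0.124, -0.001, -0.0]
contact_force: [-0.4, -0.3, -2.4]
finger_gap: 0.0115
grasp_force: 20.0
rec [176  89] [247 157] [617.4 111.6] [65.8 65.5] 14.4
rec [377  87] [427 157] [664.9 -67.1] [67.6 44.1] 8.2
rec [284  79] [337 164] [642.2  16.9] [82.  51.9] 14.3
rec [147  65] [473 178] [641.2  17.9] [108.3 310.1] 14.5
t 20.85 pos [0.5791 0.0007 0.1693] tool y ang -75.7 shift mm [ 65.4   1.1 105.7] turn -0.09629182566281713
```

View pics/w7.png

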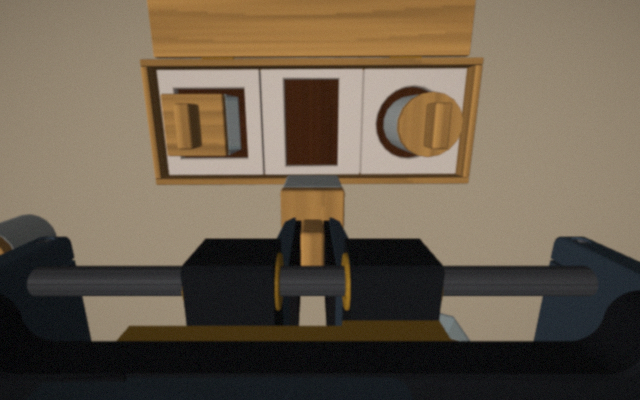

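Both other pots stand in their recesses. The oblong recess is at (311,121), straight ahead.

```bash
python3 -m creep '[[[0.032,0.0005,0,0],[0.033,0,0,0],[0,0,0,0],[0,0,0.02,0],[0,0,0.025,0],[0,0,0.025,0],[0,0,0.015,0],[0,0,0.01,0],[0,0,0.005,0],[0,0,0.0025,0],[0,0,0,0],[0,0,0,0]]]'; python3 -m creep '[[[0,0,0.001,0],[0,0,0.001,0],[0,0,0,0]]]'| grep -E 'pos|contact'; python3 -m creep '[[[0,0,0.0006,0],[0,0,0,0]]]'| grep -E 'pos|contact'
```

```text
t: 22.05
position: [0.6437, 0.0163, 0.0683]
tool_rot: [0.992, 0.125, 0.001, 0.0]
contact_force: [0.2, -0.1, -1.8]
finger_gap: 0.0114
grasp_force: 20.0
position: [0.6432, 0.0161, 0.0655]
contact_force: [-0.5, -0.1, -1.9]
position: [0.6432, 0.0162, 0.0647]
contact_force: [-0.3, -0.1, -3.0]
```

```bash
python3 -m creep '[[[0,0,0.0006,0],[0,0,0,0]]]'| grep -E 'pos|contact'
```

```text
position: [0.6432, 0.0162, 0.0641]
contact_force: [-0.2, 1.3, -1.6]
```

```bash
python3 -m creep '[[[0,0,0.0006,0],[0,0,0,0]]]'| grep -E 'pos|contact'
```

```text
position: [0.6432, 0.0162, 0.0636]
contact_force: [-0.3, -0.3, -2.1]
```

```bash
python3 -m creep '[[[0,0,0.0005,0],[0,0,0,0]]]'| grep -E 'pos|contact'
```

```text
position: [0.6433, 0.0162, 0.0635]
contact_force: [-0.4, 0.3, -0.1]
```

Contact has begun. One more small step, then I'll release, rise and look.

```bash
python3 -m creep '[[[0,0,0.0004,0],[0,0,0,0]]]'| grep -E 'pos|contact'; python3 -m creep '[[[0,0,0,0],[0,0,0,0],[0,0,0,0],[0,0,-0.01,0],[0,0,-0.025,0],[0,0,-0.03,0],[0,0,-0.03,0],[0,0,-0.03,0],[-0.04,0,0,0],[-0.04,0,0,0],[0,0,0,0],[0,0,0,0]]]' 0.3; python3 - <<'E'
from h import *
w=grab('wrist')['image'];s=grab('side')['image'];
a=cv2.resize(w[0:240,100:520],None,fx=1.4,fy=1.4);b=cv2.resize(s[140:300,200:440],(588,392-138))
cv2.imwrite('pics/fin.png',np.vstack([a,b]))
E
```

```text
position: [0.6433, 0.0162, 0.0635]
contact_force: [-2.3, 0.5, 4.3]
t: 24.55
position: [0.5657, -0.0037, 0.1889]
tool_rot: [0.992, 0.125, 0.001, 0.0]
contact_force: [0.2, -0.5, 0.5]
finger_gap: 0.0321
grasp_force: 0.0
```

View pics/fin.png

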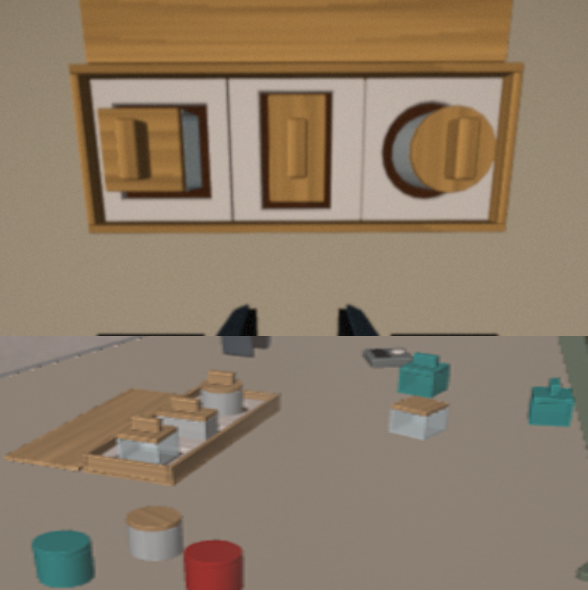

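All three pots stand upright in their recesses: jar (150,150), oblong tin (297,148) and round tin (450,150). The look-alikes in view are where they were.

```bash
python3 -c "from workcell import manip;print(manip.hand_in())"
```

```text
the job is handed in; nothing more can be done
None
```

The round tin, glass jar and oblong tin each stand upright in the recess of their own shape, the look-alikes and bystanders were left alone, and the job was handed in at about 25 s of the 104 s allowed.

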